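# Show the garage pass

### The job

Lever the hinged cover of the pass box up by its front lip with the blade of the beech shoehorn (not with the fingers) until it falls fully open, then lay the shoehorn back down on the table. Find the pass's frosted end by the small corner notch, take the pass by its clear part only and lift it out, and finish still holding it motionless at least 20 cm above the table, clear of everything, tipped so that its label looks up, at least half way from sideways towards the ceiling. Leave the other things where they are and the cover open.

Things in the scene. Friction and masses are not known exactly. Their poses are not given: they have to be found in the camera images.
- pass_box: Fixed light grey tier block with a tray on top. Origin: tray centre at table level; x from front (lip side) to hinge side, z up. Block x -73..62, y -65..65, z 0..45 mm; its front 18 mm is the ledge under the lip. Tray 110 x 110 mm, 102 inside, floor z 49, walls to z 59. Its see-through blue cover is 110 x 110 mm, z 59..92 when shut.
- cover (a joint): Hinge angle of the cover: 0 shut, grows as the front rises, stop at 2.5 rad (fully open, hanging over behind the box). About 90 g, light hinge friction, no catch. Balances near 1.2 rad; past 1.5 rad it falls open by itself, below 0.9 rad it falls shut.
- cover_hinge (a point): Middle of the hinge line: 55 mm behind the box origin along the box's x, 59 mm above the table; the line runs along the box's y and lies in the plane of the lip's underside.
- cover_lip (a point): Middle of the underside of the cover's solid blue front lip, moves with the cover. Lip 70 mm wide, 4 mm thick, 110 to 128 mm from the hinge line (this point 119), so 18 mm out from the tray wall. Shut: underside 59 mm above the table, 14 mm above the ledge; the blade goes into that slot from the front.
- shoehorn: Loose beech shoehorn on the table, about 50 g (varies). x runs along it to the blade tip, z up; origin at the underside of the handle near the balance point. Handle x -85..25 mm, 18 mm wide, 16 mm high; blade x 25..111 mm, 30 mm wide, 4 mm thick, centred 8 mm above the underside, then 20 mm wide to the tip at x 120.
- shoehorn_tip (a point): End of the blade of the shoehorn, at mid width and mid thickness.
- pass_plate: Loose clear green plastic pass, 70 (x) x 10 (y) x 34 mm (z), about 30 g (varies), standing on its long edge on the tray floor, turned any way about the vertical. Origin: centre of its underside as it stands. x -35..-12 mm is the frosted white end; x -12..35 mm is clear: hold it there, fingers' middle at x above 0. Label up: its y axis points up.
- pass_notch (a point): Inner corner of the 8 x 8 mm notch cut from the upper corner of the frosted end (plate x -35..-27, z 26..34 mm); it is on top at the start.
- pass_label (a point): Middle of the yellow label, 19 x 20 mm, on the +y face of the frosted end only. Facing the label with the notch on top, the notch is at the right.
- ring_dish: White ceramic ring dish 90 mm wide, in the upper of two fixed, open light grey plastic tiers (220 x 280 mm, 165 mm high) at the back left. Bystander.
- polish_tin: Black round polish tin 68 mm wide, in the upper of two fixed, open light grey plastic tiers (220 x 280 mm, 165 mm high) at the back left. Bystander.
- kettlebell: Small blue kettlebell 94 mm wide, 120 mm high, on the right of the table. Bystander.
- shaker: Steel shaker bottle 72 mm wide, 180 mm high, on the left. Bystander.
- shoe_brush: Shoe brush lying on the left of the table. Bystander.
- mug: Blue mug 76 mm wide, 85 mm high, on the right edge. Bystander.
Mind the look-alikes: they are no part of the job. Leave any orange look-alike of the pass_box alone.

How it is judged:
By the outcome, as a careful person would: the job done as asked, in the order asked, and still so for the second after the job is handed in, while the arm keeps its last pose, push and grip.
It also fails if it takes over 64 s, if anything falls off the work surface, if the arm or the gripper's body presses on something with over 40 N, if the wrist force passes 120 N, or if a joint passes its speed limit or range.

### The arm

A 6-joint arm with a two-finger parallel gripper is mounted at the origin on the work surface. World frame = base frame: x ahead of the robot, y to its left, z up, the work surface at z = 0. Lengths are in m, angles in rad, forces in N, time in s.
With the tool pointing down it reaches from about 0.35 to 0.975 m from the base axis. Payload 4.9 kg.
Tool frame: the origin (TCP) lies at the very end of the fingers, on their centre line; the grasp point (between the pads) lies 19 mm behind it (manip.grip_depth is the distance from the TCP to the grasp point, in m); z points along the fingers, x is the direction in which the jaws open and shut, and the axes are right-handed (so a half turn about z gives the same grasp; the last joint's range is limited). The gripper opens to 85 mm and grips with 20 to 120 N. Pads are 22 mm wide; open, the fingers measure 114 mm over their backs; the gripper's body (76 mm by 85 mm) begins 54 mm behind the grasp point. The pads swing forward as they close: fully open they stand 13 mm farther back than shut.
Start: joints at [1.231, 0.053, 1.613, -0, 1.476, -0.119], TCP at [0.137, 0.61, 0.231] pointing down, gripper open.
Joint ranges: [-3.01, 3.01], [-1.01, 2.22], [0.06, 2.58], [-1.02, 4.17], [0.09, 2.62], [-3.14, 3.14]. Speed limits (rad/s): [2.57, 2.57, 3.14, 3.14, 3.14, 3.14].

### API

Orientations are given as a unit quaternion [w, x, y, z].
In Python, from plant import manip gives the robot as it stands. The module is installed in compiled form; this text tells all that it offers.
- The arm moves only by the shell command python3 -m crank 'ROWS' [OPENING]. ROWS is JSON, a list of rows, each a list of 4 numbers: the shift along the tool's x, y, z in cm, then the turn about the tool's z in units of 6 degrees (1.0 is 6 degrees). A call has 1 to 10 rows; each row shifts and turns the commanded pose from where the row before left it, along the tool's axes as they then stand; what a row does not reach is not made up. A row lasts 1/12 s, in which the tool goes at most 41.7 mm and 7.16 degrees, less where a joint would pass 70% of its speed; a pose out of reach is approached as far as the arm can. A call with a gripper value outside its range is refused whole. OPENING is the opening, from 0 (shut) to 1 (fully open), set as the call begins (- or left out, the last holds). The fingers move at their own pace and stop on an object; the grip force is fixed at half the most. Time passes only in rows, so rows that do not move let the fingers close. It gives the time, the measured TCP pose, the force and the opening at its end, in the units of the state.
- manip.state(): the state, without advancing time (a new reading comes with each control period).
- manip.grab_frame(name): name is "side" or "top"; returns a dict with "img" (384x512x3 uint8, red, green, blue), "intrinsics" (3x3 intrinsics, pixels), "position" and "orientation" of the camera in the world. Camera axes: x right, y up, looking along -z (the intrinsics and any distortion apply to the point x, -y, -z); pixel columns grow to the right and rows downward; lengths in m; the calibration is good to about 2 mm. A picture is of the moment at which its call begins. There is no depth.
- manip.job_done(): hands the job in, once; it reports no verdict.
The state is a dict: "time": time; "joint_pos": joint angles; "joint_vel": joint speeds; "joint_efforts": joint torques, N m; "tool_pos": TCP position; "tool_rot": TCP orientation; "contact_force": force on the tool from outside, world axes, zero at the start; "ft_torque": the same for the moment, N m; "gripper_width": opening from 0.0 (shut) to 1.0 (fully open).
Only numpy, scipy, OpenCV 4.12 (cv2) and the standard library are available. Lean on these libraries where they do the work, as an engineer would, in place of code of your own. Each camera call takes 0.05 s, during which the arm holds its last target.

## Working session

There is one attempt and no reset: what is moved stays moved. The work goes in short steps, Python scripts to look and compute and a shell command to move; the robot and the scene stay as the last step left them, time stands still between calls to the robot, and variables do not carry over. Pictures are saved under pics/ and viewed, and the job is handed in when it is done.

```bash
mkdir -p pics
cat > h.py <<'E'
import numpy as np, cv2
from plant import manip
from scipy.spatial.transform import Rotation as R
def rot(q): return R.from_quat([q[1],q[2],q[3],q[0]])
def snap(n,f):
    d=manip.grab_frame(n); cv2.imwrite('pics/'+f,d['img'][:,:,::-1]); np.savez('pics/'+f+'.npz',**d); return d
def load(f): return np.load('pics/'+f+'.npz')
def ray(d,u,v):
    K=d['intrinsics']; p=np.linalg.solve(K,[u,v,1.]); 
    return np.array(d['position']), rot(d['orientation']).apply([p[0],-p[1],-1.])
def onz(d,u,v,z):
    o,r=ray(d,u,v); return o+r*(z-o[2])/r[2]
def proj(d,P):
    c=rot(d['orientation']).inv().apply(np.array(P)-d['position']); q=d['intrinsics']@np.array([c[0],-c[1],-c[2]]); return q[:2]/q[2]
def tri(d1,p1,d2,p2):
    o1,a=ray(d1,*p1); o2,b=ray(d2,*p2)
    t=np.linalg.lstsq(np.c_[a,-b],o2-o1,rcond=None)[0]; x=o1+a*t[0];y=o2+b*t[1]; return (x+y)/2,np.linalg.norm(x-y)
E
python3 - <<'E'
from h import *
print(manip.state())
for n in('side','top'):
    d=snap(n,n+'0.png'); print(n,d.keys(),d['intrinsics'],d['position'],d['orientation'])
E
```

```text
{'time': 0.0, 'joint_pos': array([ 1.23099921e+00,  5.33733226e-02,  1.61429187e+00, -1.05037593e-05,
        1.47603290e+00, -1.19001812e-01]), 'joint_vel': array([-0.00107871,  0.0002688 ,  0.00053077,  0.00163285,  0.0004865 ,
        0.0002049 ]), 'joint_efforts': array([ 7.08883199e-04, -3.93680406e+01, -3.70170665e+01, -8.78251353e-05,
        7.01928380e-03, -1.24505837e-05]), 'tool_pos': array([0.13667007, 0.60922657, 0.2300541 ]), 'tool_rot': array([ 5.60057139e-04,  7.80705887e-01,  6.24897760e-01, -8.91393199e-04]), 'contact_force': array([-0.89066143,  0.70979081, -0.71489444]), 'ft_torque': array([-0.00153916,  0.00923341, -0.00736289]), 'gripper_width': 1.0066116773619802}
side dict_keys(['img', 'intrinsics', 'position', 'orientation']) [[363.8762008    0.         258.82446048]
 [  0.         363.8762008  192.04829035]
 [  0.           0.           1.        ]] [-0.03119042 -0.64000143  1.00488178] [ 0.88633847  0.32735759 -0.1219343  -0.30392952]
top dict_keys(['img', 'intrinsics', 'position', 'orientation']) [[483.8858936    0.         257.45944949]
 [  0.         483.8858936  186.23929406]
 [  0.           0.           1.        ]] [ 0.25452012 -0.03374336  1.86052012] [ 0.71284904  0.04415065 -0.03921275 -0.69882711]
```

View pics/side0.png

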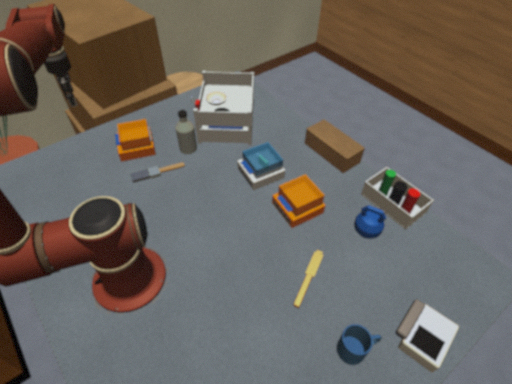

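View pics/top0.png

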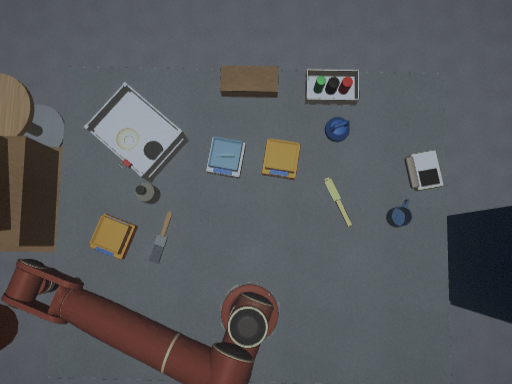

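Run:
```python
from h import *
a=cv2.imread('pics/top0.png'); b=cv2.imread('pics/side0.png')
t1=cv2.resize(a[125:185,195:255],(400,400),interpolation=cv2.INTER_CUBIC)
t2=cv2.resize(a[172:232,308:368],(400,400),interpolation=cv2.INTER_CUBIC)
s1=cv2.resize(b[135:195,230:290],(400,400)[:2],interpolation=cv2.INTER_CUBIC)
cv2.imwrite('pics/c0.png',np.hstack([t1,t2])); 
s2=cv2.resize(b[245:310,280:345],(400,400),interpolation=cv2.INTER_CUBIC)
cv2.imwrite('pics/c1.png',np.hstack([s1,s2])); 
d=load('top0.png')
for p in [(223,171),(226,157),(327,180),(350,225),(248,310),(281,159)]: print(p,onz(d,*p,0.0))
```

```text
(223, 171) [0.53191761 0.11667102 0.        ]
(226, 157) [0.58733212 0.10654256 0.        ]
(327, 180) [ 0.50447661 -0.28739829  0.        ]
(350, 225) [ 0.3322852  -0.37600267  0.        ]
(248, 310) [0.00587839 0.00758849 0.        ]
(281, 159) [ 0.5835382  -0.10805156  0.        ]
```

View pics/c0.png

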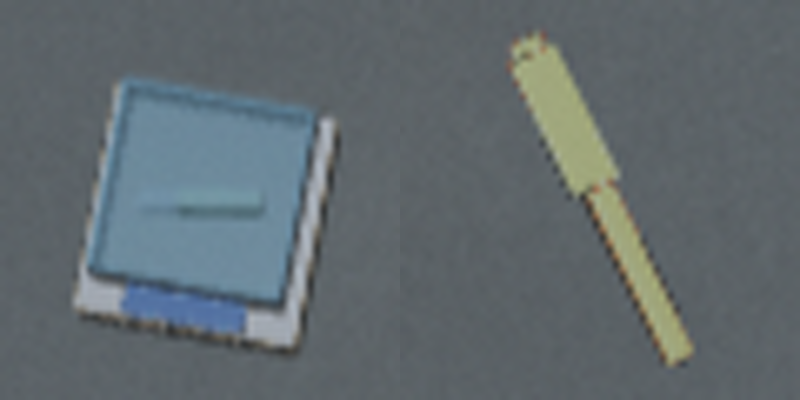

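View pics/c1.png

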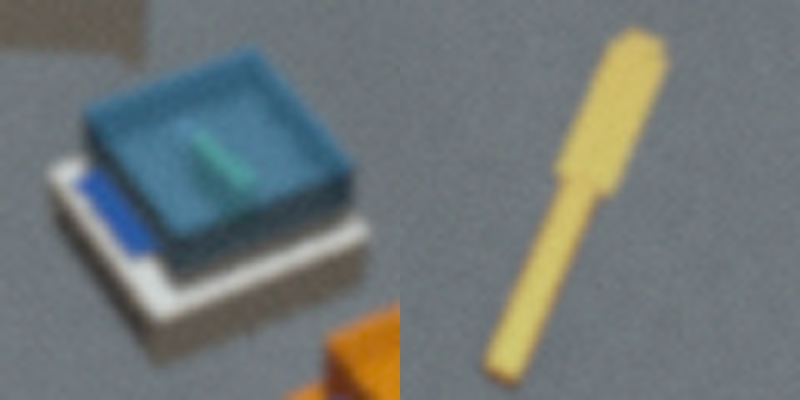

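Run:
```python
from h import *
for n in('top','side'):
    d=load(n+'0.png'); im=d['img']; hsv=cv2.cvtColor(im,cv2.COLOR_RGB2HSV)
    m=cv2.inRange(hsv,(20,60,120),(38,255,255))
    if n=='top': w=(310,170,365,235)
    else: w=(285,245,335,312)
    mm=np.zeros_like(m); mm[w[1]:w[3],w[0]:w[2]]=m[w[1]:w[3],w[0]:w[2]]
    ys,xs=np.nonzero(mm); P=np.array([onz(d,x,y,.008)[:2] for x,y in zip(xs,ys)])
    c=P.mean(0); _,_,V=np.linalg.svd(P-c); a=V[0]*np.sign(V[0][0]); s=(P-c)@a; t=(P-c)@np.array([-a[1],a[0]])
    print(n,len(xs),'c',c,'yaw',np.degrees(np.arctan2(a[1],a[0])),'range',s.min(),s.max())
    for lo in np.arange(-.11,.12,.02):
        k=(s>=lo)&(s<lo+.02)
        if k.any(): print('  %.2f mid %.4f w %.4f'%(lo,t[k].mean(),np.ptp(t[k])))
    tip=c+a*s.max(); print('tip',tip,'end',c+a*s.min(),'origin from tip',tip-a*.12)
    # lip
    m=cv2.inRange(hsv,(105,120,90),(125,255,255)); w=(205,160,245,182) if n=='top' else (236,150,262,180)
    mm=np.zeros_like(m); mm[w[1]:w[3],w[0]:w[2]]=m[w[1]:w[3],w[0]:w[2]]
    ys,xs=np.nonzero(mm)
    P=np.array([onz(d,x,y,.063)[:2] for x,y in zip(xs,ys)]); c=P.mean(0)
    print('lip',len(xs),xs.mean(),ys.mean(),c); r=cv2.minAreaRect(P.astype(np.float32)*1000); print(r)
    # white block
    w=(200,130,250,182) if n=='top' else (235,140,290,190)
    m=cv2.inRange(hsv,(0,0,140),(180,70,255)); mm=np.zeros_like(m); mm[w[1]:w[3],w[0]:w[2]]=m[w[1]:w[3],w[0]:w[2]]
    ys,xs=np.nonzero(mm); P=np.array([onz(d,x,y,.045)[:2] for x,y in zip(xs,ys)]); r=cv2.minAreaRect(P.astype(np.float32)*1000); print('white',len(xs),r)
    # green
    w=(210,145,240,168) if n=='top' else (250,148,275,170)
    print(np.round(hsv[w[1]:w[3]:1,w[0]:w[2]:3,0]) if 0 else '')
```

```text
top 241 c [ 0.4279154  -0.32649179] yaw 26.198608816536684 range -0.10749866668170235 0.09247041176531047
  -0.11 mid 0.0005 w 0.0156
  -0.09 mid 0.0004 w 0.0156
  -0.07 mid -0.0007 w 0.0139
  -0.05 mid -0.0012 w 0.0139
  -0.03 mid -0.0005 w 0.0140
  -0.01 mid 0.0004 w 0.0208
  0.01 mid 0.0008 w 0.0225
  0.03 mid -0.0004 w 0.0226
  0.05 mid 0.0003 w 0.0227
  0.07 mid -0.0003 w 0.0226
  0.09 mid -0.0001 w 0.0087
tip [ 0.51088625 -0.28566758] end [ 0.33146017 -0.37395074] origin from tip [ 0.40321395 -0.33864567]
lip 49 222.08163265306123 170.40816326530611 [0.52470602 0.11509822]
((524.97216796875, 115.32011413574219), (62.63328552246094, 12.465327262878418), 81.55754089355469)
white 152 ((579.3309936523438, 105.89440155029297), (127.50321197509766, 131.12857055664062), 81.17767333984375)

side 505 c [ 0.43184642 -0.3259962 ] yaw 26.0864357462033 range -0.1066940715561671 0.09650027934167481
  -0.11 mid -0.0004 w 0.0193
  -0.09 mid 0.0002 w 0.0195
  -0.07 mid 0.0000 w 0.0189
  -0.05 mid 0.0003 w 0.0198
  -0.03 mid 0.0002 w 0.0197
  -0.01 mid 0.0000 w 0.0306
  0.01 mid -0.0005 w 0.0311
  0.03 mid 0.0002 w 0.0319
  0.05 mid 0.0002 w 0.0319
  0.07 mid -0.0001 w 0.0317
  0.09 mid 0.0001 w 0.0209
tip [ 0.51851638 -0.28356247] end [ 0.33602109 -0.37291242] origin from tip [ 0.41074057 -0.33632965]
lip 61 247.54098360655738 166.21311475409837 [0.53046768 0.11368764]
((530.5011596679688, 114.20448303222656), (64.85084533691406, 16.95088768005371), 80.70952606201172)
white 220 ((558.8394775390625, 69.47019958496094), (100.84770965576172, 211.0736846923828), 35.75196075439453)
```

```bash
cat >> h.py <<'E'
def go(x,y,z,yaw=None):
    "print tool-axis shift (cm) and turn (units) to TCP target; yaw = jaw-axis yaw deg"
    s=manip.state(); r=rot(s['tool_rot']); t=r.inv().apply(np.array([x,y,z])-s['tool_pos'])*100
    X=r.as_matrix()[:,0]; cy=np.degrees(np.arctan2(X[1],X[0]))
    print('t',round(float(s['time']),2),'tcp',np.round(s['tool_pos'],4),'jaw yaw',round(cy,2),'shift cm',np.round(t,2),'turn',None if yaw is None else round(-(((yaw-cy+180)%360)-180)/6,2),'q1,q6',np.round(s['joint_pos'][[0,5]],2),'w',round(float(s['gripper_width']),3),'F',np.round(s['contact_force'],1))
E
python3 - <<'E'
from h import *
go(.48,.1,.30,-64); go(.404,-.339,.30,-64)
E
```

```text
t 0.1 tcp [0.1367 0.6093 0.2302] jaw yaw 77.35 shift cm [-42.19  44.65  -6.91] turn 23.56 q1,q6 [ 1.23 -0.12] w 1.0 F [-0.3 -0.3 -1. ]
t 0.1 tcp [0.1367 0.6093 0.2302] jaw yaw 77.35 shift cm [-86.69  46.85  -6.83] turn 23.56 q1,q6 [ 1.23 -0.12] w 1.0 F [-0.3 -0.3 -1. ]
```

```bash
python3 -m crank '[[0,0,-3.5,0],[0,0,-3.4,0],[-2.6,2.8,0,0],[-2.6,2.8,0,0],[-2.6,2.8,0,0],[-2.6,2.8,0,0],[-2.6,2.8,0,0],[-2.6,2.8,0,0],[-2.6,2.8,0,0],[-2.6,2.8,0,0]]'
python3 -m crank '[[-2.6,2.8,0,0],[-2.6,2.8,0,0],[-2.6,2.8,0,0],[-2.6,2.8,0,0],[-2.6,2.8,0,0],[-2.6,2.8,0,0],[-2.6,2.8,0,0],[-2.6,2.8,0,0]]'
python3 - <<'E'
from h import *
go(.404,-.339,.1,-64)
E
```

```text
time: 0.93
tool_pos: [0.3103, 0.3561, 0.2998]
tool_rot: [0.0, 0.781, 0.625, -0.0]
contact_force: [0.5, -0.1, 0.2]
gripper_width: 0.998
time: 1.6
tool_pos: [0.4834, 0.1039, 0.2999]
tool_rot: [-0.0, 0.781, 0.625, -0.0]
contact_force: [-0.3, 0.8, -0.2]
gripper_width: 0.997
t 1.6 tcp [0.4834 0.1039 0.2999] jaw yaw 77.33 shift cm [-44.96   1.98  19.99] turn 23.55 q1,q6 [ 0.06 -1.29] w 0.997 F [-0.3  0.8 -0.2]
```

```bash
python3 -m crank '[[-3.75,0.17,0,0],[-3.75,0.17,0,0],[-3.75,0.17,0,0],[-3.75,0.17,0,0],[-3.75,0.17,0,0],[-3.75,0.17,0,0],[-3.75,0.17,0,0],[-3.75,0.17,0,0],[-3.75,0.17,0,0],[-3.75,0.17,0,0]]'
python3 -m crank '[[-3.75,0.17,0,0],[-3.75,0.17,0,0],[0,0,1.8,1.15],[0,0,1.8,1.15],[0,0,1.8,1.15],[0,0,1.8,1.15],[0,0,1.8,1.15],[0,0,1.8,1.15],[0,0,1.8,1.15],[0,0,1.8,1.15]]'
python3 -m crank '[[0,0,0.5,1.15],[0,0,0.5,1.15],[0,0,0.5,1.15],[0,0,0.5,1.15],[0,0,0.5,1.15],[0,0,0.5,1.15],[0,0,0.5,1.15],[0,0,0.5,1.15],[0,0,0.5,1.15],[0,0,0.5,1.15]]'
python3 -m crank '[[0,0,0,1.15],[0,0,0,1.15],[0,0,0,0.55],[0,0,0,0]]'
python3 - <<'E'
from h import *
go(.404,-.339,.002,-64)
snap('side','s1.png');snap('top','t1.png')
a=cv2.imread('pics/s1.png'); b=cv2.imread('pics/t1.png')
cv2.imwrite('pics/c2.png',np.hstack([cv2.resize(a[215:315,250:350],(400,400),interpolation=2),cv2.resize(b[160:260,290:390],(400,400),interpolation=2)]))
E
```

```text
time: 2.43
tool_pos: [0.4164, -0.2655, 0.2999]
tool_rot: [-0.0, 0.781, 0.625, 0.0]
contact_force: [1.3, 1.0, 0.3]
gripper_width: 0.999
time: 3.27
tool_pos: [0.4039, -0.3374, 0.1549]
tool_rot: [-0.0, 0.982, 0.189, -0.0]
contact_force: [0.1, 0.0, -0.1]
gripper_width: 0.998
time: 4.1
tool_pos: [0.4039, -0.3374, 0.1055]
tool_rot: [-0.0, 0.916, -0.4, -0.0]
contact_force: [-0.1, 0.6, -0.5]
gripper_width: 0.999
time: 4.43
tool_pos: [0.4039, -0.3374, 0.1057]
tool_rot: [-0.0, 0.848, -0.53, -0.001]
contact_force: [-0.3, -0.2, -1.0]
gripper_width: 1.002
t 4.43 tcp [ 0.4039 -0.3374  0.1057] jaw yaw -64.0 shift cm [ 0.16  0.06 10.37] turn 0.0 q1,q6 [-0.84  0.28] w 1.002 F [-0.3 -0.2 -1. ]
```

View pics/c2.png

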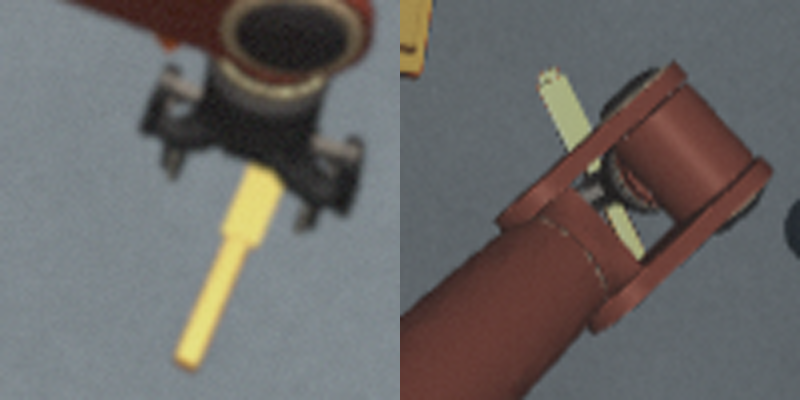

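```bash
python3 -m crank '[[0.16,0.06,2,0],[0,0,2,0],[0,0,2,0],[0,0,1,0],[0,0,1,0],[0,0,0.5,0],[0,0,0.5,0],[0,0,0.3,0],[0,0,0.3,0],[0,0,0,0]]' 0.4
python3 -c "
from h import *
go(.404,-.339,.004,-64)"
```

```text
time: 5.37
tool_pos: [0.4045, -0.3396, 0.0103]
tool_rot: [0.0, 0.848, -0.53, 0.0]
contact_force: [0.7, 0.9, 0.0]
gripper_width: 0.4
t 5.37 tcp [ 0.4045 -0.3396  0.0103] jaw yaw -63.95 shift cm [-0.07  0.02  0.63] turn 0.01 q1,q6 [-0.84  0.28] w 0.4 F [0.7 0.9 0. ]
```

```bash
python3 -m crank '[[0,0,0.4,0],[0,0,0.2,0],[0,0,0,0]]'
python3 -m crank '[[0,0,0,0],[0,0,0,0],[0,0,0,0],[0,0,0,0],[0,0,0,0],[0,0,0,0]]' 0
python3 -m crank '[[0,0,-1,0],[0,0,-2,0],[0,0,-2,0],[0,0,-2,0],[0,0,-2,0],[0,0,0,0],[0,0,0,0]]'
python3 - <<'E'
from h import *
go(.404,-.339,.004,-64)
snap('side','s2.png')
a=cv2.imread('pics/s2.png')
cv2.imwrite('pics/c3.png',cv2.resize(a[200:300,250:350],(500,500),interpolation=2))
E
```

```text
time: 5.62
tool_pos: [0.4043, -0.3393, 0.004]
tool_rot: [-0.0, 0.848, -0.53, -0.0]
contact_force: [0.3, 0.5, -0.7]
gripper_width: 0.403
time: 6.12
tool_pos: [0.4046, -0.3397, 0.0046]
tool_rot: [0.0, 0.848, -0.53, 0.0]
contact_force: [-0.4, 0.5, 2.4]
gripper_width: 0.191
time: 6.7
tool_pos: [0.405, -0.3401, 0.0959]
tool_rot: [0.0, 0.848, -0.53, 0.001]
contact_force: [0.2, -0.4, 0.0]
gripper_width: 0.189
t 6.7 tcp [ 0.405  -0.3401  0.0959] jaw yaw -63.95 shift cm [-0.17  0.05  9.19] turn 0.01 q1,q6 [-0.84  0.28] w 0.189 F [ 0.2 -0.4  0. ]
```

View pics/c3.png

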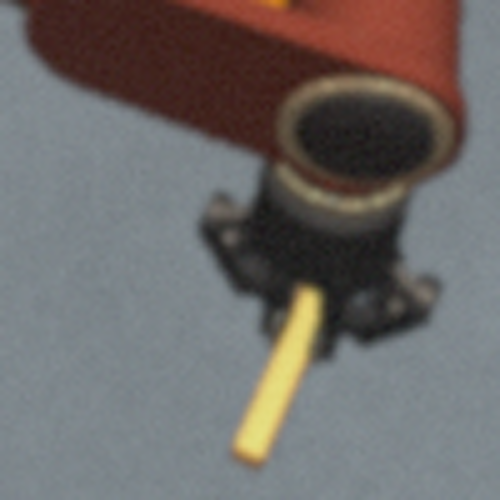

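```bash
python3 -m crank '[[0,0,-3,0],[0,0,-3.5,0],[0,0,0,1.17],[0,0,0,1.17],[0,0,0,1.17],[0,0,0,1.17],[0,0,0,1.17],[0,0,0,0]]'
python3 -c "
from h import *
go(.366,.140,.16,-99)"
```

```text
time: 7.42
tool_pos: [0.4036, -0.3385, 0.1571]
tool_rot: [-0.0, -0.648, 0.761, 0.002]
contact_force: [0.5, -0.3, -0.6]
gripper_width: 0.19
t 7.42 tcp [ 0.4036 -0.3385  0.1571] jaw yaw -99.16 shift cm [-46.64  11.33  -0.14] turn -0.03 q1,q6 [-0.84  0.89] w 0.19 F [ 0.5 -0.3 -0.6]
```

```bash
python3 -m crank '[[-3.5,0.85,0,0],[-3.5,0.85,0,0],[-3.5,0.85,0,0],[-3.5,0.85,0,0],[-3.5,0.85,0,0],[-3.5,0.85,0,0],[-3.5,0.85,0,0],[-3.5,0.85,0,0],[-3.5,0.85,0,0],[-3.5,0.85,0,0]]'
python3 -m crank '[[-3.5,0.85,0,0],[-3.5,0.85,0,0],[-3.5,0.85,0,0],[-1.1,0.3,2,0],[0,0,2,0],[0,0,2,0],[0,0,2,0],[0,0,1,0],[0,0,0,0],[0,0,0,0]]'
python3 - <<'E'
from h import *
go(.366,.140,.0486,-99)
snap('side','s3.png');snap('top','t3.png')
a=cv2.imread('pics/s3.png'); b=cv2.imread('pics/t3.png')
cv2.imwrite('pics/c4.png',np.hstack([cv2.resize(a[135:235,190:290],(400,400),interpolation=2),cv2.resize(b[120:220,175:275],(400,400),interpolation=2)]))
E
```

```text
time: 8.25
tool_pos: [0.3743, 0.0212, 0.1581]
tool_rot: [-0.0, -0.65, 0.76, 0.001]
contact_force: [-0.8, 1.4, -1.5]
gripper_width: 0.193
time: 9.08
tool_pos: [0.365, 0.1384, 0.0687]
tool_rot: [-0.001, -0.65, 0.76, 0.001]
contact_force: [0.2, -1.3, -0.6]
gripper_width: 0.187
t 9.08 tcp [0.365  0.1384 0.0687] jaw yaw -98.99 shift cm [-0.18 -0.08  2.01] turn 0.0 q1,q6 [0.17 1.9 ] w 0.187 F [ 0.2 -1.3 -0.6]
```

View pics/c4.png

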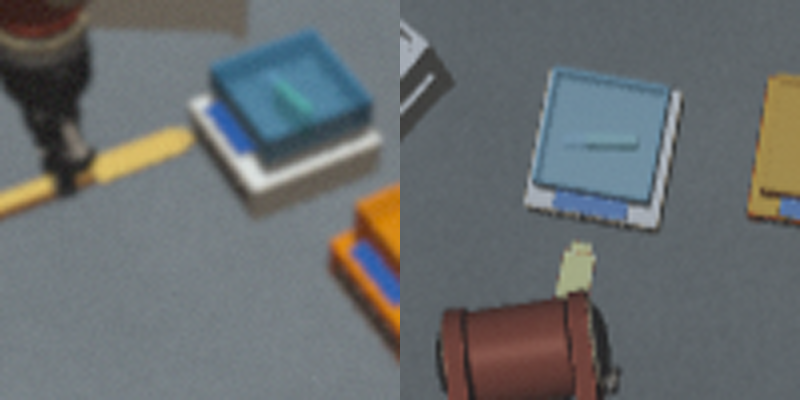

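Run:
```python
from h import *
d=load('t3.png');s=load('s3.png')
for n,dd,w in(('t',d,(205,165,240,200)),('s',s,(205,160,245,190))):
    hsv=cv2.cvtColor(dd['img'],cv2.COLOR_RGB2HSV); m=cv2.inRange(hsv,(18,60,110),(38,255,255))
    ys,xs=np.nonzero(m[w[1]:w[3],w[0]:w[2]]); xs=xs+w[0];ys=ys+w[1]
    ax=np.array([np.cos(np.radians(-9)),np.sin(np.radians(-9))])
    P=np.array([onz(dd,x,y,.0721) for x,y in zip(xs,ys)])[:,:2]; al=P@ax; la=P@[-ax[1],ax[0]]
    k=al>al.max()-.012; j=(al>al.max()-.07)&(al<al.max()-.02)
    print(n,'tip along',al.max(),'lat tip',la[k].mean(),'lat body',la[j].mean(), 'exp along',np.array([.365,.1384])@ax+.125,'exp lat',np.array([.365,.1384])@[-ax[1],ax[0]])
    tp=[xs[al.argmax()],ys[al.argmax()]]; print(tp)
    m=cv2.inRange(hsv,(105,120,90),(125,255,255)); w=(205,160,245,182) if n=='t' else (236,150,262,180)
    ys,xs=np.nonzero(m[w[1]:w[3],w[0]:w[2]]); P=np.array([onz(dd,x+w[0],y+w[1],.063) for x,y in zip(xs,ys)])[:,:2]; al=P@ax; la=P@[-ax[1],ax[0]]
    print('lip',np.percentile(al,[0,3,50,97,100]),la.mean(),np.percentile(la,[0,3,97,100]))
```

```text
t tip along 0.45233287487468427 lat tip 0.1918369148285467 lat body 0.18078841435626766 exp along 0.4638557143556573 exp lat 0.19379464607805133
[np.int64(222), np.int64(183)]
lip [0.49424642 0.49454525 0.49984329 0.50448652 0.50676387] 0.19600100600669804 [0.16466044 0.16559752 0.22641704 0.2273756 ]
s tip along 0.46749230185336277 lat tip 0.19516059681550843 lat body 0.19500237950072194 exp along 0.4638557143556573 exp lat 0.19379464607805133
[np.int64(238), np.int64(168)]
lip [0.49692266 0.4977223  0.50573298 0.51380985 0.51455983] 0.19474803222250994 [0.16337543 0.16491309 0.22564557 0.22817741]
```

```bash
python3 -m crank '[[-0.1,0,1,0],[0,0,1,0],[0,0,0,0],[0,0,0,0]]'
python3 -m crank '[[0,-1,0,0],[0,-1,0,0],[0,-0.8,0,0],[0,-0.4,0,0],[0,0,0,0]]'
python3 - <<'E'
from h import *
go(.366,.140,.0486,-99)
snap('side','s4.png');snap('top','t4.png')
a=cv2.imread('pics/s4.png'); b=cv2.imread('pics/t4.png')
cv2.imwrite('pics/c5.png',np.hstack([cv2.resize(a[135:205,210:280],(400,400),interpolation=2),cv2.resize(b[130:200,190:260],(400,400),interpolation=2)]))
E
```

```text
time: 9.52
tool_pos: [0.3649, 0.1394, 0.0483]
tool_rot: [-0.001, -0.649, 0.761, 0.001]
contact_force: [-1.5, -0.1, -1.4]
gripper_width: 0.188
time: 9.93
tool_pos: [0.3982, 0.1345, 0.0496]
tool_rot: [0.0, -0.649, 0.761, -0.0]
contact_force: [0.1, -0.6, -0.0]
gripper_width: 0.189
t 9.93 tcp [0.3982 0.1345 0.0496] jaw yaw -99.08 shift cm [-0.04  3.27  0.1 ] turn -0.01 q1,q6 [0.15 1.88] w 0.189 F [ 0.1 -0.6 -0. ]
```

View pics/c5.png

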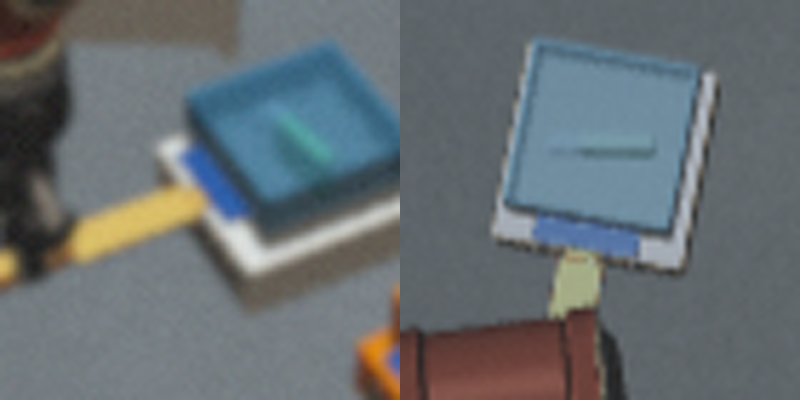

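```bash
python3 -m crank '[[0,-0.4,0,0],[0,-0.4,0,0],[0,-0.2,0,0],[0,0,0,0],[0,0,0,0]]'
python3 - <<'E'
from h import *
go(.366,.140,.0486,-99)
snap('side','s5.png');snap('top','t5.png')
a=cv2.imread('pics/s5.png'); b=cv2.imread('pics/t5.png')
cv2.imwrite('pics/c6.png',np.hstack([cv2.resize(a[135:205,210:280],(400,400),interpolation=2),cv2.resize(b[130:200,190:260],(400,400),interpolation=2)]))
E
```

```text
time: 10.45
tool_pos: [0.4074, 0.133, 0.0493]
tool_rot: [-0.0, -0.649, 0.761, 0.0]
contact_force: [0.2, -0.2, -0.7]
gripper_width: 0.189
t 10.45 tcp [0.4074 0.133  0.0493] jaw yaw -99.05 shift cm [-0.04  4.2   0.07] turn -0.01 q1,q6 [0.14 1.87] w 0.189 F [ 0.2 -0.2 -0.7]
```

View pics/c6.png

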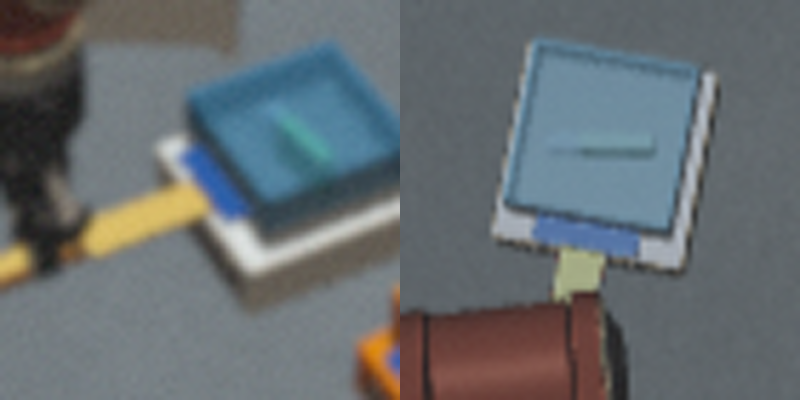

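```bash
python3 -m crank '[[0,0,-0.45,0],[0,-0.03,-0.86,0],[0,-0.1,-0.86,0],[0,-0.16,-0.85,0],[0,-0.22,-0.83,0],[0,-0.28,-0.81,0],[0,-0.34,-0.79,0],[0,0,0,0]]'
python3 - <<'E'
from h import *
go(.366,.140,.0486,-99)
snap('side','s6.png');snap('top','t6.png')
a=cv2.imread('pics/s6.png'); b=cv2.imread('pics/t6.png')
cv2.imwrite('pics/c7.png',np.hstack([cv2.resize(a[125:205,200:280],(400,400),interpolation=2),cv2.resize(b[120:200,180:260],(400,400),interpolation=2)]))
E
```

```text
time: 11.22
tool_pos: [0.4206, 0.1313, 0.1065]
tool_rot: [0.002, -0.649, 0.761, -0.001]
contact_force: [-0.3, 0.1, -0.5]
gripper_width: 0.188
t 11.22 tcp [0.4206 0.1313 0.1065] jaw yaw -99.07 shift cm [0.01 5.56 5.76] turn -0.01 q1,q6 [0.13 1.86] w 0.188 F [-0.3  0.1 -0.5]
```

View pics/c7.png

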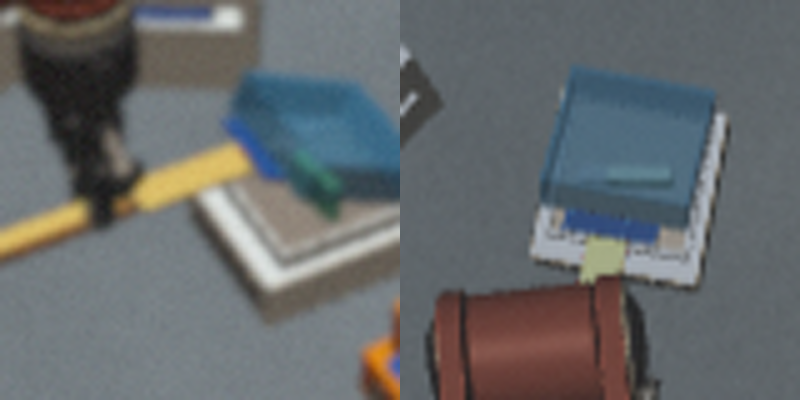

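Cover is lifting cleanly, blade under the lip, pass undisturbed in the tray. Continuing along the arc.

```bash
python3 -m crank '[[0,-0.4,-0.76,0],[0,-0.46,-0.73,0],[0,-0.52,-0.69,0],[0,-0.56,-0.66,0],[0,-0.61,-0.61,0],[0,-0.66,-0.56,0],[0,-0.7,-0.51,0],[0,-0.73,-0.46,0],[0,-0.76,-0.4,0],[0,-0.8,-0.34,0]]'
python3 - <<'E'
from h import *
go(.366,.140,.0486,-99)
snap('side','s7.png');snap('top','t7.png')
a=cv2.imread('pics/s7.png'); b=cv2.imread('pics/t7.png')
cv2.imwrite('pics/c8.png',np.hstack([cv2.resize(a[105:205,190:290],(400,400),interpolation=2),cv2.resize(b[100:200,170:270],(400,400),interpolation=2)]))
E
```

```text
time: 12.15
tool_pos: [0.4806, 0.1213, 0.1615]
tool_rot: [0.0, -0.649, 0.761, -0.0]
contact_force: [-0.1, 0.8, -0.9]
gripper_width: 0.192
t 12.15 tcp [0.4806 0.1213 0.1615] jaw yaw -99.05 shift cm [-0.04 11.61 11.29] turn -0.01 q1,q6 [0.1  1.83] w 0.192 F [-0.1  0.8 -0.9]
```

View pics/c8.png

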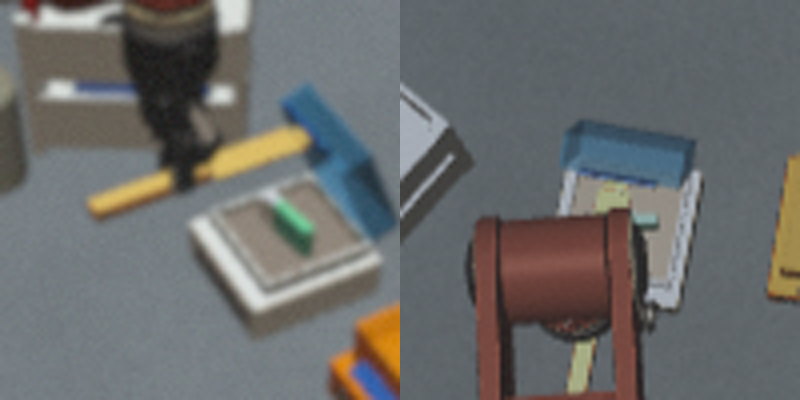

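```bash
python3 -m crank '[[0,-0.82,-0.28,0],[0,-0.84,-0.22,0],[0,-0.85,-0.15,0],[0,-0.86,-0.1,0],[0,-0.87,-0.03,0],[0,-0.87,0,0],[0,-0.87,0,0],[0,-0.87,0,0],[0,0,0,0],[0,0,0,0]]'
python3 -m crank '[[0,0,0,0],[0,0,0,0]]'
python3 - <<'E'
from h import *
go(.366,.140,.0486,-99)
snap('side','s8.png');snap('top','t8.png')
a=cv2.imread('pics/s8.png'); b=cv2.imread('pics/t8.png')
cv2.imwrite('pics/c9.png',np.hstack([cv2.resize(a[105:205,190:290],(400,400),interpolation=2),cv2.resize(b[100:200,170:270],(400,400),interpolation=2)]))
E
```

```text
time: 13.08
tool_pos: [0.5475, 0.1106, 0.1686]
tool_rot: [-0.0, -0.649, 0.761, 0.0]
contact_force: [0.3, 1.2, -0.2]
gripper_width: 0.186
time: 13.25
tool_pos: [0.5469, 0.1108, 0.1686]
tool_rot: [-0.0, -0.649, 0.761, 0.0]
contact_force: [0.5, -0.4, -1.1]
gripper_width: 0.191
t 13.25 tcp [0.5469 0.1108 0.1686] jaw yaw -99.04 shift cm [-0.05 18.32 12.01] turn -0.01 q1,q6 [0.07 1.8 ] w 0.191 F [ 0.5 -0.4 -1.1]
```

View pics/c9.png

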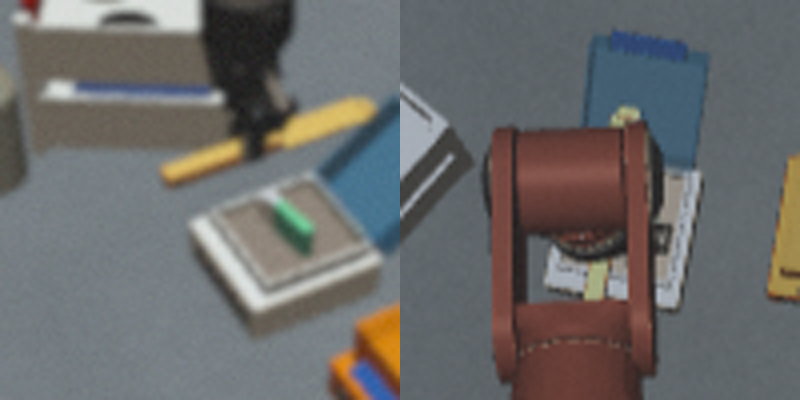

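```bash
python3 -m crank '[[0,2,0,0],[0,3.5,0,0],[0,3.5,0,0],[0,3,0,0],[0,1.5,0,0],[0,0,0,0]]'
python3 - <<'E'
from h import *
go(.404,-.339,.155,-64)
a=snap('side','s9.png')['img'];b=snap('top','t9.png')['img']
cv2.imwrite('pics/c10.png',np.hstack([cv2.resize(a[125:205,220:300],(400,400),interpolation=2),cv2.resize(b[90:190,170:270],(400,400),interpolation=2)])[:,:,::-1])
E
```

```text
time: 13.85
tool_pos: [0.4114, 0.1325, 0.1684]
tool_rot: [-0.0, -0.65, 0.76, 0.0]
contact_force: [0.0, -0.8, 0.2]
gripper_width: 0.189
t 13.85 tcp [0.4114 0.1325 0.1684] jaw yaw -98.95 shift cm [46.69 -6.6   1.33] turn -5.83 q1,q6 [0.14 1.87] w 0.189 F [ 0.  -0.8  0.2]
```

View pics/c10.png

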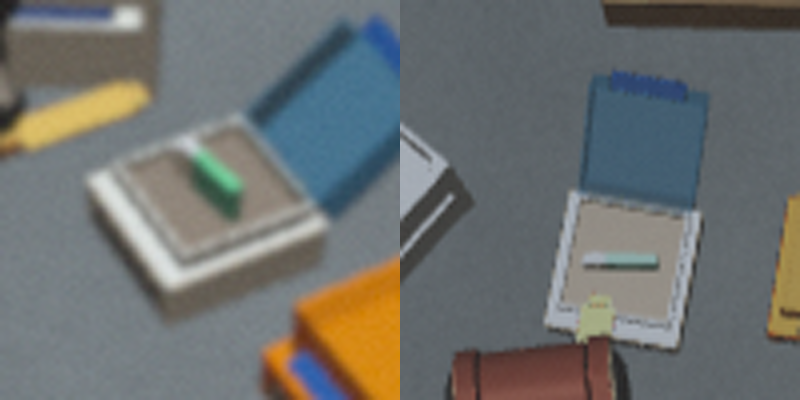

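```bash
python3 -m crank '[[3.9,-0.55,0.1,0],[3.9,-0.55,0.1,0],[3.9,-0.55,0.1,0],[3.9,-0.55,0.1,0],[3.9,-0.55,0.1,0],[3.9,-0.55,0.1,0],[3.9,-0.55,0.1,0],[3.9,-0.55,0.1,0],[3.9,-0.55,0.1,0],[3.9,-0.55,0.1,0]]'
python3 -m crank '[[3.9,-0.55,0.1,0],[3.8,-0.55,0.1,0],[0,0,0,-1.17],[0,0,0,-1.17],[0,0,0,-1.17],[0,0,1,-1.16],[0,0,2,-1.16],[0,0,2,0],[0,0,2,0],[0,0,2,0]]'
python3 -c "
from h import *
go(.404,-.339,.0046,-64)"
```

```text
time: 14.78
tool_pos: [0.4071, -0.2653, 0.159]
tool_rot: [0.0, -0.649, 0.761, -0.001]
contact_force: [0.9, 0.3, 0.1]
gripper_width: 0.19
time: 15.62
tool_pos: [0.4062, -0.3411, 0.0659]
tool_rot: [0.0, 0.848, -0.531, 0.0]
contact_force: [-0.3, -0.0, -0.3]
gripper_width: 0.191
t 15.62 tcp [ 0.4062 -0.3411  0.0659] jaw yaw -64.11 shift cm [-0.29  0.11  6.13] turn -0.02 q1,q6 [-0.84  0.28] w 0.191 F [-0.3 -0.  -0.3]
```

```bash
python3 -m crank '[[0,0,1.5,0],[0,0,1.5,0],[0,0,1.2,0],[0,0,0.8,0],[0,0,0.5,0],[0,0,0.3,0],[0,0,0.2,0],[0,0,0.1,0],[0,0,0,0],[0,0,0,0]]'
python3 -m crank '[[0,0,0,0],[0,0,0,0],[0,0,0,0],[0,0,0,0]]' 0.45
python3 -m crank '[[0,0,-0.5,0],[0,0,-1,0],[0,0,-2,0],[0,0,-3,0],[0,0,-3.5,0],[0,0,-3.5,0],[0,0,-3.5,0],[0,0,0,0]]'
python3 - <<'E'
from h import *
a=snap('side','s10.png')['img'];b=snap('top','t10.png')['img']
cv2.imwrite('pics/c11.png',np.hstack([cv2.resize(a[215:315,250:350],(400,400),interpolation=2),cv2.resize(b[160:260,290:390],(400,400),interpolation=2)])[:,:,::-1])
for n,d,w in (('t',load('t9.png'),(205,130,245,175)),('s',load('s9.png'),(240,140,275,175))):
    hsv=cv2.cvtColor(d['img'],cv2.COLOR_RGB2HSV)
    x0,y0,x1,y1=w; sub=hsv[y0:y1,x0:x1]
    m=cv2.inRange(sub,(60,50,60),(90,255,255)); 
    ys,xs=np.nonzero(m); print(n,len(xs)); 
    P=np.array([onz(d,x+x0,y+y0,.083)[:2] for x,y in zip(xs,ys)]); c=P.mean(0); print(c,cv2.minAreaRect((P*1000).astype(np.float32)))
b=load('t9.png')['img'];a=load('s9.png')['img']
cv2.imwrite('pics/c12.png',np.hstack([cv2.resize(a[148:172,248:272],(400,400),interpolation=0),cv2.resize(b[145:169,212:236],(400,400),interpolation=0)])[:,:,::-1])
E
```

```text
time: 16.45
tool_pos: [0.406, -0.34, 0.0064]
tool_rot: [0.0, 0.848, -0.53, 0.001]
contact_force: [0.4, -1.2, -0.3]
gripper_width: 0.191
time: 16.78
tool_pos: [0.4058, -0.3398, 0.0061]
tool_rot: [0.0, 0.848, -0.53, 0.0]
contact_force: [-1.1, 0.1, 0.8]
gripper_width: 0.445
time: 17.45
tool_pos: [0.409, -0.3432, 0.1862]
tool_rot: [0.002, 0.848, -0.53, 0.008]
contact_force: [0.7, -0.8, 1.8]
gripper_width: 0.454
t 6
[0.57655079 0.08547433] ((576.479248046875, 89.20350646972656), (1.3947486877441406e-05, 29.835922241210938), 1.0971490144729614)
s 73
[0.5795447  0.08548627] ((580.619140625, 85.3042221069336), (62.616275787353516, 26.99245262145996), 87.10604095458984)
```

View pics/c11.png

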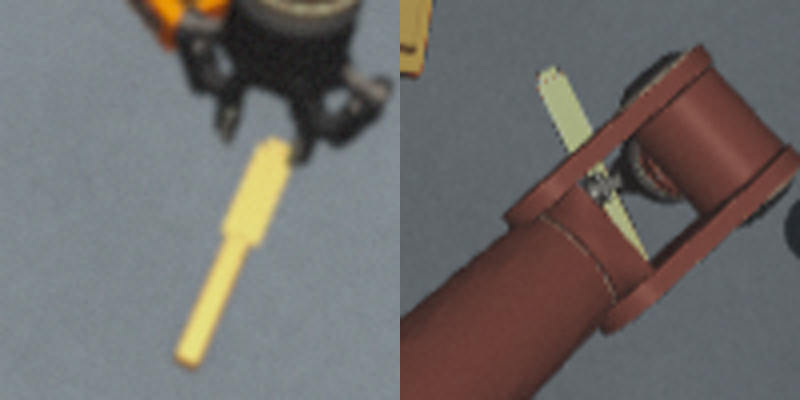

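View pics/c12.png

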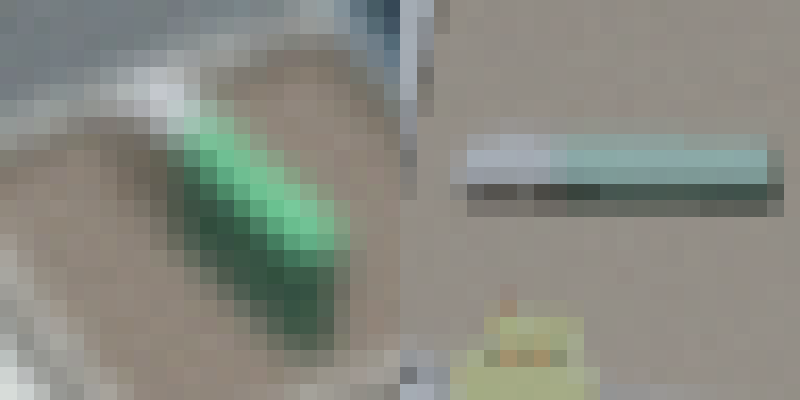

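Run:
```python
from h import *
d=load('t9.png'); g=d['img'].astype(float)
sub=g[148:162,212:238]
bg=np.median(g[140:150,216:232].reshape(-1,3),0); print(bg)
# blue excess marks top face (bg is brownish)
e=(sub[:,:,2]-sub[:,:,0]); e0=bg[2]-bg[0]; w=np.clip(e-e0-6,0,None)
w[(sub.sum(2)<330)]=0
print(np.round(w).astype(int))
pts=[]
for c in range(w.shape[1]):
    if w[:,c].sum()>15: pts.append((c+212,148+(w[:,c]*np.arange(w.shape[0])).sum()/w[:,c].sum()))
pts=np.array(pts); print(np.round(pts,1).tolist())
p=np.polyfit(pts[:,0],pts[:,1],1); L=pts[:,0].min()-.5;Rr=pts[:,0].max()+.5
A=onz(d,L,np.polyval(p,L),.083);B=onz(d,Rr,np.polyval(p,Rr),.083); print(A,B,np.linalg.norm(A-B),'yaw',np.degrees(np.arctan2(*(B-A)[1::-1])))
d=load('s9.png'); g=d['img']; hsv=cv2.cvtColor(g,cv2.COLOR_RGB2HSV)
m=cv2.inRange(hsv[148:172,248:272],(60,60,120),(90,255,255)); ys,xs=np.nonzero(m)
P=np.array([onz(d,x+248,y+148,.083)[:2] for x,y in zip(xs,ys)]); print(len(P),cv2.minAreaRect((P*1000).astype(np.float32)),P.mean(0))
```

```text
[145. 140. 133.]
[[21  7  0  0  0  0  0  0  0  0  0  0  0  0  0  0  0  0  0  0  0  0  0  0
   0  0]
 [21  0  0  0  0  0  0  0  0  0  0  0  0  0  0  0  0  0  0  0  0  0  0  0
   0  0]
 [19  0  0  0  0  0  0  0  0  0  0  0  0  0  0  0  0  0  0  0  0  0  0  0
   0  0]
 [16  0  0  0  0  0  0  0  0  0  0  0  0  0  0  0  0  0  0  0  0  0  0  0
   0  0]
 [13  0  0  0  0  0  0  0  0  0  0  0  0  0  0  0  0  0  0  0  0  0  0  0
   0  0]
 [ 7  0  0  0  8 10 16 16 12 17 19 20 20 20 20 20 20 12 12 11 12 12  0  0
   0  0]
 [ 3  0  0  2 22 22 22 22 23 29 35 34 34 34 34 34 34 34 34 34 35 34  7  0
   0  0]
 [ 0  0  0  8 19 18 18 19 20 27 32 32 32 31 31 31 31 31 30 30 31 31  8  0
   0  0]
 [ 0  0  0  0  0  0  0  0  0  0  0  0  0  0  0  0  0  0  0  0  0  0  0  0
   0  0]
 [ 0  0  0  0  0  0  0  0  0  0  0  0  0  0  0  0  0  0  0  0  0  0  1  0
   0  0]
 [ 0  0  0  0  0  0  0  0  0  0  0  0  0  0  0  0  0  0  0  0  0  0  0  0
   0  0]
 [ 0  0  0  0  0  0  0  0  0  0  0  0  0  0  0  0  0  0  0  0  0  0  0  0
   0  0]
 [ 0  0  0  0  0  0  0  0  0  0  0  0  0  0  0  0  0  0  0  0  0  0  0  0
   0  0]
 [ 0  0  0  0  0  0  0  0  0  0  0  0  0  0  0  0  0  0  0  0  0  0  0  0
   0  0]]
[[212.0, 150.1], [216.0, 154.2], [217.0, 154.2], [218.0, 154.0], [219.0, 154.1], [220.0, 154.1], [221.0, 154.1], [222.0, 154.2], [223.0, 154.1], [224.0, 154.1], [225.0, 154.1], [226.0, 154.1], [227.0, 154.1], [228.0, 154.1], [229.0, 154.2], [230.0, 154.2], [231.0, 154.3], [232.0, 154.2], [233.0, 154.2], [234.0, 154.7]]
[0.58674774 0.15483255 0.083     ] [0.58140697 0.06881273 0.083     ] 0.08618545911147295 yaw -93.55279673090001
36 ((585.5592041015625, 92.24703979492188), (48.27944564819336, 12.160299301147461), 86.83103942871094) [0.58552387 0.09239706]
```

Run:
```python
from h import *
d=load('t9.png')
A=onz(d,215.6,154.15,.083);B=onz(d,233.8,154.15,.083);C=onz(d,221.2,154.15,.083);print(A,B,C,np.linalg.norm(A-B),'yaw',np.degrees(np.arctan2(*(B-A)[1::-1])))
print('x=13:',A+(B-A)*48/70)
go(.5805,.092,.2,-3.5)
```

```text
[0.58252106 0.13938975 0.083     ] [0.58381996 0.07148731 0.083     ] [0.58292078 0.11849349 0.083     ] 0.06791486077888147 yaw -88.90412910650798
x=13: [0.58341173 0.09282808 0.083     ]
t 17.55 tcp [ 0.4068 -0.3408  0.1793] jaw yaw -64.07 shift cm [-31.31 -34.56  -2.19] turn -10.09 q1,q6 [-0.84  0.28] w 0.451 F [-0.6 -0.7 -1.2]
```

```bash
python3 -m crank '[[0,0,-3,0],[-2.6,-2.9,0,0],[-2.6,-2.9,0,0],[-2.6,-2.9,0,0],[-2.6,-2.9,0,0],[-2.6,-2.9,0,0],[-2.6,-2.9,0,0],[-2.6,-2.9,0,0],[-2.6,-2.9,0,0],[-2.6,-2.9,0,0]]'
python3 -m crank '[[-2.6,-2.9,0,0],[-2.6,-2.9,0,0],[-2.6,-2.9,0,0],[0,0,0,-1.15],[0,0,0,-1.15],[0,0,0,-1.15],[0,0,0,-1.15],[0,0,0,-1.15],[0,0,0,-1.15],[0,0,0,-1.15]]'
python3 -m crank '[[0,0,2,-1.15],[0,0,2,-1.15],[0,0,2,-0.32],[0,0,0,0],[0,0,0,0]]' 0.35
python3 - <<'E'
from h import *
go(.583,.0925,.056,0)
a=snap('side','s11.png')['img'];b=snap('top','t11.png')['img']
cv2.imwrite('pics/c13.png',np.hstack([cv2.resize(a[105:205,210:310],(400,400),interpolation=2),cv2.resize(b[90:190,170:270],(400,400),interpolation=2)])[:,:,::-1])
E
```

```text
time: 18.38
tool_pos: [0.5374, -0.0129, 0.204]
tool_rot: [0.001, 0.848, -0.53, -0.001]
contact_force: [-0.8, -0.5, -0.2]
gripper_width: 0.451
time: 19.22
tool_pos: [0.581, 0.0931, 0.2036]
tool_rot: [0.0, 0.991, -0.134, -0.002]
contact_force: [-0.1, -0.7, -0.3]
gripper_width: 0.454
time: 19.63
tool_pos: [0.5803, 0.093, 0.143]
tool_rot: [0.0, 1.0, -0.001, -0.003]
contact_force: [0.4, -0.5, 0.7]
gripper_width: 0.351
t 19.63 tcp [0.5803 0.093  0.143 ] jaw yaw -0.12 shift cm [0.33 0.05 8.7 ] turn -0.02 q1,q6 [0.03 0.03] w 0.351 F [ 0.4 -0.5  0.7]
```

View pics/c13.png

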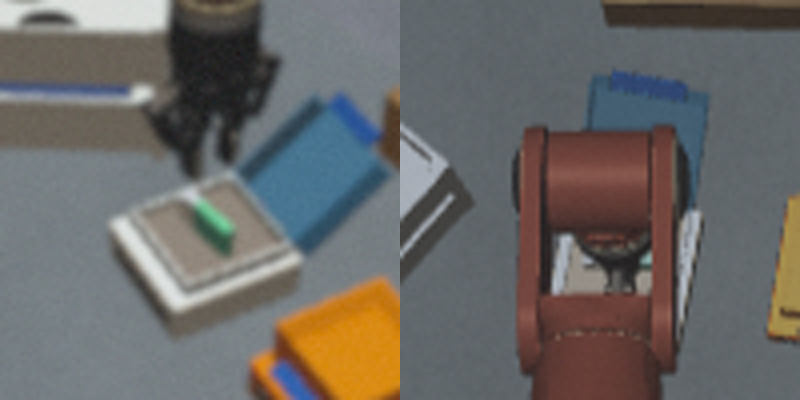

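```bash
python3 -m crank '[[0.3,0,1.5,0],[0,0,1.5,0],[0,0,1.2,0],[0,0,1,0],[0,0,0,0],[0,0,0,0]]'
python3 - <<'E'
from h import *
go(.583,.0925,.056,0)
a=snap('side','s12.png')['img'];b=snap('top','t12.png')['img']
cv2.imwrite('pics/c14.png',np.hstack([cv2.resize(a[125:185,235:295],(400,400),interpolation=2),cv2.resize(b[125:185,190:250],(400,400),interpolation=2)])[:,:,::-1])
E
```

```text
time: 20.23
tool_pos: [0.5851, 0.0931, 0.0936]
tool_rot: [0.0, 1.0, -0.001, -0.0]
contact_force: [0.1, -0.5, -0.1]
gripper_width: 0.352
t 20.23 tcp [0.5851 0.0931 0.0936] jaw yaw -0.06 shift cm [-0.2   0.06  3.76] turn -0.01 q1,q6 [0.03 0.03] w 0.352 F [ 0.1 -0.5 -0.1]
```

View pics/c14.png

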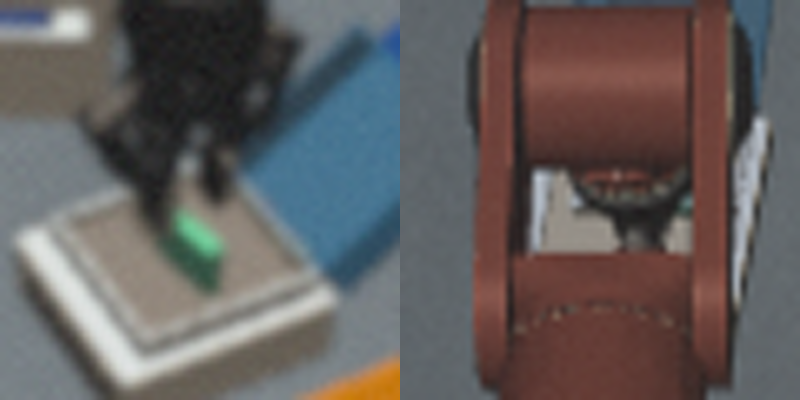

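Run:
```python
from h import *
d=load('s12.png')
print(proj(d,[.5851,.0931,.0936]),proj(d,[.583,.0925,.083]),proj(d,[.583,.0695,.083]),proj(d,[.583,.1395,.083]),proj(d,[.583,.1165,.083]))
print(onz(d,268.7-.5,160.5-.5,.083))
```

```text
[262.96418924 156.9217242 ] [262.54102481 159.37607444] [266.52306678 162.92214606] [254.61794789 152.32044858] [258.45991014 155.74177699]
[0.59734575 0.07753244 0.083     ]
```

```bash
python3 -m crank '[[-0.15,0,1,0],[0,0,1,0],[0,0,1,0],[0,0,0.5,0],[0,0,0.2,0],[0,0,0,0]]'
python3 -m crank '[[0,0,0,0],[0,0,0,0],[0,0,0,0],[0,0,0,0],[0,0,0,0],[0,0,0,0]]' 0
python3 -m crank '[[0,0,-0.5,0],[0,0,-1,0],[0,0,-2,0],[0,0,-3,0],[0,0,-3,0],[0,0,-3,0],[0,0,0,0],[0,0,0,0]]'
python3 - <<'E'
from h import *
go(.42,0,.056,0)
a=snap('side','s13.png')['img'];b=snap('top','t13.png')['img']
cv2.imwrite('pics/c15.png',np.hstack([cv2.resize(a[95:175,215:295],(400,400),interpolation=2),cv2.resize(b[105:185,180:260],(400,400),interpolation=2)])[:,:,::-1])
E
```

```text
time: 20.83
tool_pos: [0.5829, 0.0931, 0.0555]
tool_rot: [0.0, 1.0, -0.0, -0.001]
contact_force: [1.0, -0.0, -0.4]
gripper_width: 0.344
time: 21.33
tool_pos: [0.5841, 0.0931, 0.0573]
tool_rot: [-0.0, 1.0, -0.0, 0.0]
contact_force: [0.8, -0.2, 2.8]
gripper_width: 0.106
time: 22.0
tool_pos: [0.5855, 0.0932, 0.1858]
tool_rot: [-0.0, 1.0, -0.0, 0.003]
contact_force: [-0.4, 0.6, -1.1]
gripper_width: 0.105
t 22.0 tcp [0.5855 0.0932 0.1858] jaw yaw -0.05 shift cm [-16.62   9.33  12.87] turn -0.01 q1,q6 [0.03 0.03] w 0.105 F [-0.4  0.6 -1.1]
```

View pics/c15.png

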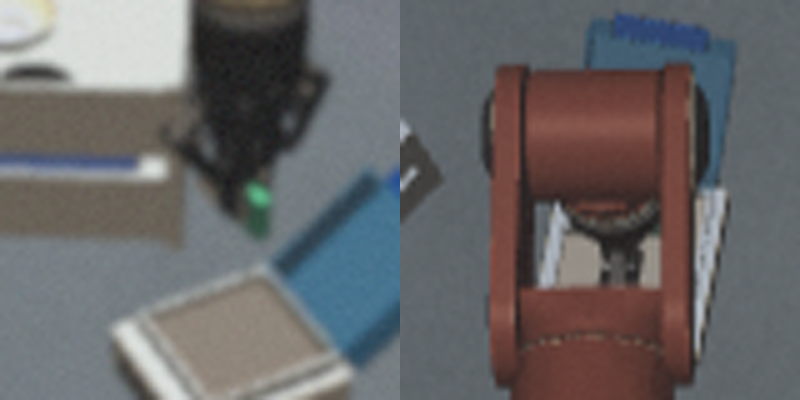

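```bash
python3 -m crank '[[-2.4,1.9,0,0],[-2.4,1.9,0,0],[-2.4,1.9,0,0],[-2.4,1.9,0,0],[-2.4,1.9,0,0],[-2.4,1.8,2,0],[0,0,3,0],[0,0,3,0],[0,0,3,0],[0,0,0,0]]'
python3 -c "
from h import *
go(.44,-.02,.0095,0)"
```

```text
time: 22.93
tool_pos: [0.433, -0.0186, 0.0639]
tool_rot: [-0.002, 1.0, -0.001, -0.008]
contact_force: [-1.1, 0.4, -1.4]
gripper_width: 0.105
t 22.93 tcp [ 0.433  -0.0186  0.0639] jaw yaw -0.08 shift cm [0.79 0.16 5.42] turn -0.01 q1,q6 [-0.21 -0.21] w 0.105 F [-1.1  0.4 -1.4]
```

```bash
python3 -m crank '[[0,0,1.5,0],[0,0,1.5,0],[0,0,1,0],[0,0,0.7,0],[0,0,0.4,0],[0,0,0.2,0],[0,0,0.1,0],[0,0,0,0],[0,0,0,0]]'
python3 - <<'E'
from h import *
go(.44,-.02,.009,0)
a=snap('side','s14.png')['img'];b=snap('top','t14.png')['img']
cv2.imwrite('pics/c16.png',np.hstack([cv2.resize(a[155:235,215:295],(400,400),interpolation=2),cv2.resize(b[150:230,210:290],(400,400),interpolation=2)])[:,:,::-1])
E
```

```text
time: 23.68
tool_pos: [0.4402, -0.0199, 0.0185]
tool_rot: [0.0, 1.0, -0.0, 0.001]
contact_force: [0.4, -0.4, -0.1]
gripper_width: 0.104
t 23.68 tcp [ 0.4402 -0.0199  0.0185] jaw yaw -0.05 shift cm [-0.02  0.01  0.95] turn -0.01 q1,q6 [-0.21 -0.21] w 0.104 F [ 0.4 -0.4 -0.1]
```

View pics/c16.png

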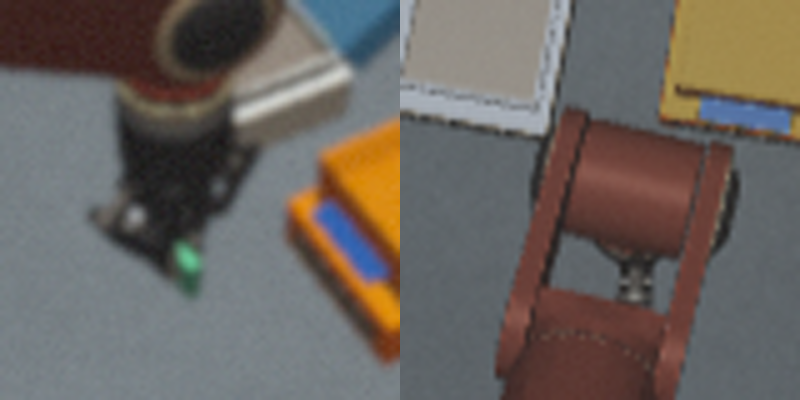

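```bash
python3 -m crank '[[0,0,0.4,0],[0,0,0.2,0],[0,0,0.15,0],[0,0,0.1,0],[0,0,0.05,0],[0,0,0,0],[0,0,0,0]]'
python3 -m crank '[[0,0,0,0],[0,0,0,0],[0,0,0,0],[0,0,0,0]]' 0.3
python3 -m crank '[[0,0,-0.5,0],[0,0,-1,0],[0,0,-2,0],[0,0,-2,0],[0,0,-2,0],[0,0,0,0]]'
python3 - <<'E'
from h import *
go(.44,-.02,.009,0)
a=snap('side','s15.png')['img'];b=snap('top','t15.png')['img']
cv2.imwrite('pics/c17.png',np.hstack([cv2.resize(a[165:225,235:295],(400,400),interpolation=2),cv2.resize(b[150:230,210:290],(400,400),interpolation=2)])[:,:,::-1])
E
```

```text
time: 24.37
tool_pos: [0.4396, -0.0198, 0.0088]
tool_rot: [-0.0, 1.0, -0.0, -0.0]
contact_force: [0.3, 0.1, -0.3]
gripper_width: 0.106
time: 24.7
tool_pos: [0.4397, -0.0198, 0.0089]
tool_rot: [0.0, 1.0, -0.0, 0.0]
contact_force: [-0.4, -0.9, 0.3]
gripper_width: 0.3
time: 25.2
tool_pos: [0.4431, -0.0205, 0.0893]
tool_rot: [0.001, 1.0, -0.0, 0.005]
contact_force: [1.0, -0.3, 1.3]
gripper_width: 0.302
t 25.2 tcp [ 0.4431 -0.0205  0.0893] jaw yaw -0.04 shift cm [-0.39 -0.06  8.03] turn -0.01 q1,q6 [-0.21 -0.21] w 0.302 F [ 1.  -0.3  1.3]
```

View pics/c17.png

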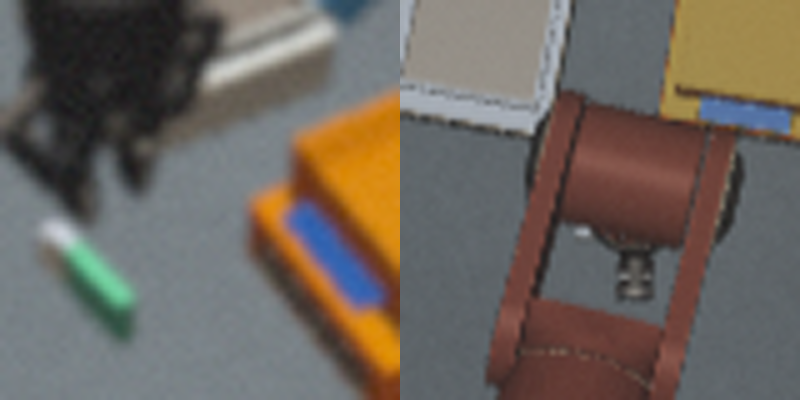

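```bash
python3 -m crank '[[2,-0.6,0,0],[1.5,-0.6,0,0],[0,0,0,0],[0,0,0,0]]' 0
python3 -c "
from h import *
go(.476,-.008,.024,0)"
```

```text
time: 25.63
tool_pos: [0.4738, -0.0076, 0.0825]
tool_rot: [-0.0, 1.0, -0.0, -0.002]
contact_force: [-0.4, 0.1, -0.6]
gripper_width: -0.001
t 25.63 tcp [ 0.4738 -0.0076  0.0825] jaw yaw -0.01 shift cm [0.24 0.04 5.85] turn -0.0 q1,q6 [-0.17 -0.17] w -0.001 F [-0.4  0.1 -0.6]
```

```bash
python3 -m crank '[[0.4,0,1.5,0],[0,0,1.5,0],[0,0,1.5,0],[0,0,1,0],[0,0,0.3,0],[0,0,0,0]]'
python3 -m crank '[[-0.5,0,0,0],[-0.5,0,0,0],[-0.5,0,0,0],[-0.4,0,0,0],[0,0,0,0]]'
python3 - <<'E'
from h import *
go(.44,-.02,.009,0)
a=snap('side','s16.png')['img']
cv2.imwrite('pics/c18.png',np.hstack([cv2.resize(a[165:225,235:295],(400,400),interpolation=2)])[:,:,::-1])
E
```

```text
time: 26.13
tool_pos: [0.477, -0.0077, 0.0244]
tool_rot: [-0.0, 1.0, -0.001, -0.002]
contact_force: [-0.1, -0.7, 0.4]
gripper_width: 0.001
time: 26.55
tool_pos: [0.4589, -0.0078, 0.0261]
tool_rot: [0.0, 1.0, -0.0, 0.0]
contact_force: [-0.9, 0.3, 0.0]
gripper_width: -0.002
t 26.55 tcp [ 0.4589 -0.0078  0.0261] jaw yaw -0.05 shift cm [-1.89  1.23  1.71] turn -0.01 q1,q6 [-0.18 -0.18] w -0.002 F [-0.9  0.3  0. ]
```

View pics/c18.png

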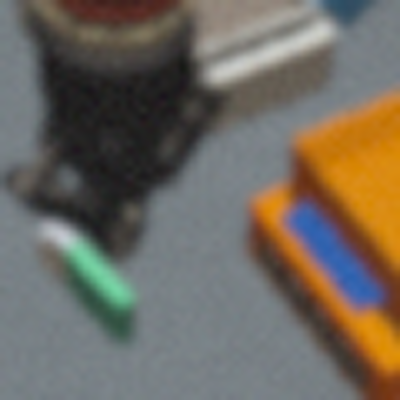

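```bash
python3 -m crank '[[-0.4,0,0,0],[-0.4,0,0,0],[-0.4,0,0,0],[-0.3,0,0,0],[0,0,0,0],[0,0,0,0]]'
python3 - <<'E'
from h import *
go(.44,-.02,.009,0)
a=snap('side','s17.png')['img']
cv2.imwrite('pics/c19.png',np.hstack([cv2.resize(a[165:225,235:295],(400,400),interpolation=2)])[:,:,::-1])
E
```

```text
time: 27.1
tool_pos: [0.4444, -0.0078, 0.0258]
tool_rot: [-0.0, 1.0, -0.0, 0.0]
contact_force: [0.0, 0.4, -0.1]
gripper_width: 0.003
t 27.1 tcp [ 0.4444 -0.0078  0.0258] jaw yaw -0.05 shift cm [-0.44  1.22  1.68] turn -0.01 q1,q6 [-0.19 -0.18] w 0.003 F [ 0.   0.4 -0.1]
```

View pics/c19.png

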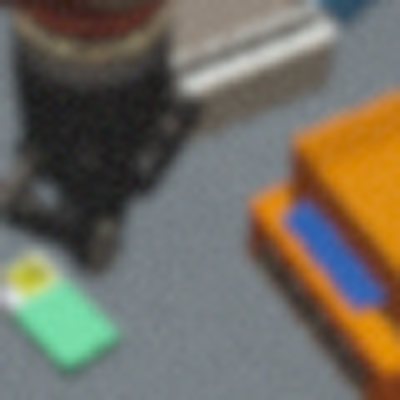

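```bash
python3 -m crank '[[1,0,-2,0],[2,0,-3.5,0],[2,0,-3,0],[0,0,0,0],[0,0,0,0]]' 0.65
python3 - <<'E'
from h import *
a=snap('side','s18.png');b=snap('top','t18.png')
cv2.imwrite('pics/c20.png',np.hstack([cv2.resize(a['img'][165:225,215:275],(400,400),interpolation=2),cv2.resize(b['img'][160:240,210:290],(400,400),interpolation=2)])[:,:,::-1])
for n,d,w in(('s',a,(225,195,265,225)),('t',b,(235,180,270,225))):
    hsv=cv2.cvtColor(d['img'],cv2.COLOR_RGB2HSV)[w[1]:w[3],w[0]:w[2]]
    m=cv2.inRange(hsv,(60,50,80),(90,255,255)); ys,xs=np.nonzero(m)
    if len(xs)<8: print(n,len(xs)); continue
    P=np.array([onz(d,x+w[0],y+w[1],.009)[:2] for x,y in zip(xs,ys)]); print(n,len(P),P.mean(0),cv2.minAreaRect((P*1000).astype(np.float32)))
go(.42,-.02,.1,0)
E
```

```text
time: 27.57
tool_pos: [0.4974, -0.0082, 0.1137]
tool_rot: [0.0, 1.0, -0.0, 0.003]
contact_force: [-0.2, 0.1, -1.0]
gripper_width: 0.645
s 145 [ 0.41689789 -0.02070588] ((417.28814697265625, -20.604719161987305), (52.10409927368164, 42.57803726196289), 87.0177993774414)
t 0
t 27.67 tcp [ 0.4939 -0.0077  0.1099] jaw yaw -0.05 shift cm [-7.39  1.24  1.  ] turn -0.01 q1,q6 [-0.17 -0.17] w 0.651 F [-0.7  0.5  0.3]
```

View pics/c20.png

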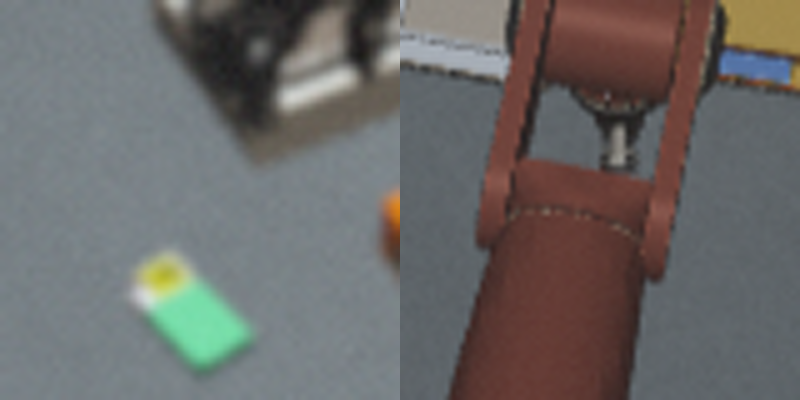

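```bash
python3 -m crank '[[-2.6,0.5,0,0],[-2.6,0.5,0,0],[-2.6,0.4,1,0],[0,0,1,0],[0,0,0,0],[0,0,0,0]]'
python3 - <<'E'
from h import *
go(.4155,-.022,.002,-1.5)
a=snap('side','s19.png')
cv2.imwrite('pics/c21.png',cv2.resize(a['img'][165:225,215:275],(400,400),interpolation=2)[:,:,::-1])
E
```

```text
time: 28.17
tool_pos: [0.4155, -0.0215, 0.0892]
tool_rot: [-0.0, 1.0, -0.001, -0.001]
contact_force: [0.2, -0.6, -0.2]
gripper_width: 0.647
t 28.17 tcp [ 0.4155 -0.0215  0.0892] jaw yaw -0.07 shift cm [0.02 0.06 8.72] turn 0.24 q1,q6 [-0.23 -0.23] w 0.647 F [ 0.2 -0.6 -0.2]
```

View pics/c21.png

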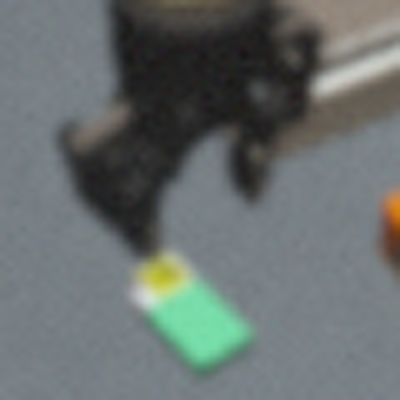

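```bash
python3 -m crank '[[0,0,2,0.2],[0,0,2,0],[0,0,1.5,0],[0,0,1,0],[0,0,0.7,0],[0,0,0.5,0],[0,0,0.2,0],[0,0,0,0]]'
python3 - <<'E'
from h import *
go(.4155,-.022,.002,-1.5)
a=snap('side','s20.png')
cv2.imwrite('pics/c22.png',cv2.resize(a['img'][165:225,215:275],(400,400),interpolation=2)[:,:,::-1])
E
```

```text
time: 28.88
tool_pos: [0.417, -0.0218, 0.0119]
tool_rot: [0.0, 1.0, -0.011, 0.0]
contact_force: [-0.9, -0.8, 1.0]
gripper_width: 0.646
t 28.88 tcp [ 0.417  -0.0218  0.0119] jaw yaw -1.25 shift cm [-0.15  0.02  0.99] turn 0.04 q1,q6 [-0.23 -0.21] w 0.646 F [-0.9 -0.8  1. ]
```

View pics/c22.png

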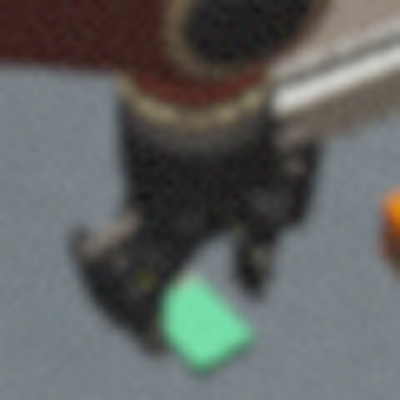

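```bash
python3 -m crank '[[0,0,0.5,0],[0,0,0.3,0],[0,0,0.2,0],[0,0,0,0]]'
python3 -m crank '[[0,0,0,0],[0,0,0,0],[0,0,0,0],[0,0,0,0],[0,0,0,0],[0,0,0,0]]' 0
python3 - <<'E'
from h import *
go(.4155,-.022,.002,-1.5)
a=snap('side','s21.png')
cv2.imwrite('pics/c23.png',cv2.resize(a['img'][165:225,215:275],(400,400),interpolation=2)[:,:,::-1])
E
```

```text
time: 29.27
tool_pos: [0.4162, -0.0216, 0.0014]
tool_rot: [-0.0, 1.0, -0.011, -0.0]
contact_force: [0.1, -0.9, 0.2]
gripper_width: 0.65
time: 29.77
tool_pos: [0.4171, -0.0219, 0.0023]
tool_rot: [0.0, 1.0, -0.011, 0.001]
contact_force: [0.1, 0.0, 2.6]
gripper_width: 0.372
t 29.77 tcp [ 0.4171 -0.0219  0.0023] jaw yaw -1.25 shift cm [-0.16  0.02  0.03] turn 0.04 q1,q6 [-0.23 -0.21] w 0.372 F [0.1 0.  2.6]
```

View pics/c23.png

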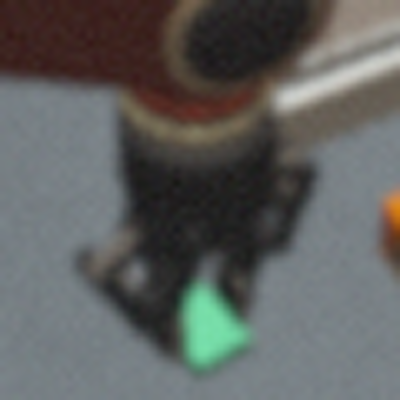

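```bash
python3 -m crank '[[0,0,-0.5,0],[0,0,-1,0],[0,0,-1.5,0],[0,0,-1.5,0],[0,0,-1.5,0],[0,0,-2,0],[0,0,-1,0],[0,0,0,0]]'
python3 - <<'E'
from h import *
go(.4155,-.022,.3,-1.5)
a=snap('side','s22.png')
cv2.imwrite('pics/c24.png',cv2.resize(a['img'][135:215,205:285],(480,480),interpolation=2)[:,:,::-1])
E
```

```text
time: 30.48
tool_pos: [0.4186, -0.0222, 0.095]
tool_rot: [0.001, 1.0, -0.011, 0.003]
contact_force: [0.7, 0.3, -0.3]
gripper_width: 0.373
t 30.48 tcp [ 0.4186 -0.0222  0.095 ] jaw yaw -1.25 shift cm [-1.90e-01  1.00e-02 -2.05e+01] turn 0.04 q1,q6 [-0.23 -0.21] w 0.373 F [ 0.7  0.3 -0.3]
```

View pics/c24.png

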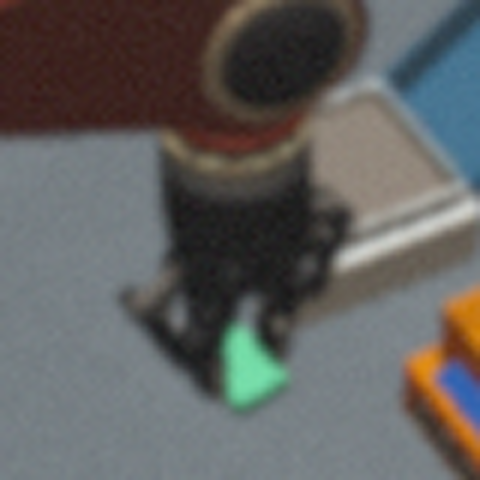

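Held level. Raise to about 31 cm.

```bash
python3 -m crank '[[0,0,-2,0],[0,0,-2.5,0],[0,0,-2.5,0],[0,0,-2.5,0],[0,0,-2.5,0],[0,0,-2.5,0],[0,0,-2.5,0],[0,0,-2.5,0],[0,0,-1.5,0],[0,0,-0.5,0]]'
python3 -m crank '[[0,0,0,0],[0,0,0,0],[0,0,0,0],[0,0,0,0],[0,0,0,0],[0,0,0,0]]'
python3 - <<'E'
from h import *
go(.4155,-.022,.3,-1.5)
a=snap('side','s23.png');b=snap('top','t23.png')
cv2.imwrite('pics/c25.png',np.hstack([cv2.resize(a['img'][95:175,195:275],(400,400),interpolation=2),cv2.resize(b['img'][160:240,210:290],(400,400),interpolation=2)])[:,:,::-1])
print(manip.state()['joint_vel'])
E
```

```text
time: 31.37
tool_pos: [0.4173, -0.022, 0.3086]
tool_rot: [0.0, 1.0, -0.011, 0.001]
contact_force: [0.4, 1.1, 0.1]
gripper_width: 0.378
time: 31.87
tool_pos: [0.4163, -0.0217, 0.3059]
tool_rot: [-0.0, 1.0, -0.011, -0.001]
contact_force: [-0.3, 0.0, -1.1]
gripper_width: 0.376
t 31.87 tcp [ 0.4163 -0.0217  0.3059] jaw yaw -1.25 shift cm [-0.08  0.03  0.59] turn 0.04 q1,q6 [-0.23 -0.21] w 0.376 F [-0.3  0.  -1.1]
[-0.00069692 -0.00291096 -0.00478073 -0.00097696  0.00124671 -0.00131699]
```

View pics/c25.png

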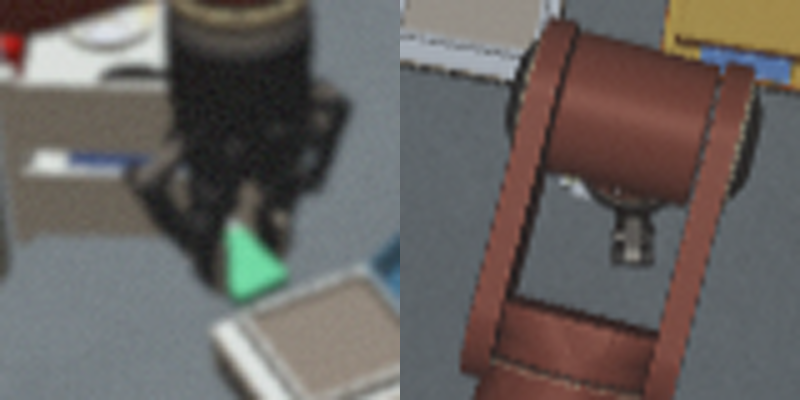

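View pics/s23.png

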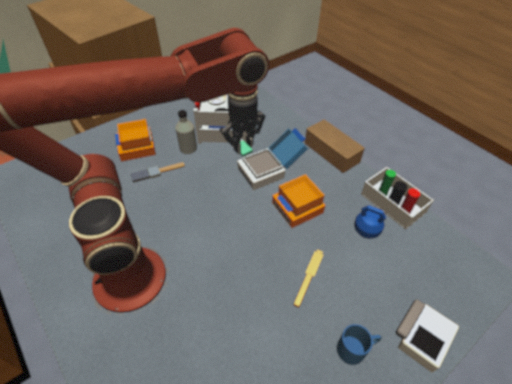

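View pics/t23.png

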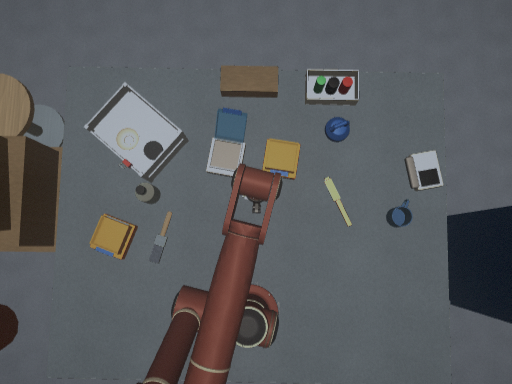

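```bash
python3 -c "
from h import *
print(manip.job_done()); go(.4155,-.022,.3,-1.5)"
```

```text
the job is handed in; nothing more can be done
None
the job is handed in; nothing more can be done
```

I did the job as asked and handed it in at about 32 s of the 64 s limit.

- **Cover:** I levered it up by the lip with the shoehorn blade until it fell open behind the box. The final picture still shows it open.
- **Shoehorn:** I laid it back at its starting spot on the table.
- **Pass:** I took it out of the tray by its clear part. The tool can only point down, so I stood the pass on the table and tipped it over with the closed fingers on its clear part. It landed label up, and I gripped it again across its 34 mm width, still on the clear part.

**Last checks:**
- The TCP was 30.6 cm above the table and the arm at rest, with the gripper stopped on the pass at 0.376.
- The pass looked level and clear of everything, and the bystanders looked unmoved.
- Measured forces stayed below about 3 N at every reading I took.

**Disagreements and unconfirmed points:**
- The side camera read 3–4 mm farther forward than the top camera, so I used values between the two.
- I never made out the notch itself in the pictures. I found the frosted end by its white colour, and the yellow label on it confirmed this once the pass lay flat.
- In the final views the gripper and arm hide most of the label.

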